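# Close the sharps container's flap under its lip

### The arm

A 7-joint arm with a two-finger parallel gripper is mounted at the origin on the work surface. World frame = base frame: x ahead of the robot, y to its left, z up, the work surface at z = 0. Lengths are in m, angles in rad, forces in N, time in s.
With the tool pointing down it reaches from about 0.425 to 0.875 m from the base axis. Payload 4.7 kg.
Tool frame: the origin (TCP) lies on the centre line of the jaws, within the pads' length; the fingertips stand 19 mm ahead of it and the grasp point (between the pads) is the TCP (ctrl.nose_length is the distance from the TCP to the fingertips, in m); z points along the fingers, x is the direction in which the jaws open and shut, and the axes are right-handed (so a half turn about z gives the same grasp; the last joint's range is limited). The gripper opens to 87 mm and grips with 3 to 60 N. Pads are 19 mm wide; open, the fingers measure 117 mm over their backs; the gripper's body (75 mm by 190 mm) begins 51 mm behind the grasp point.
Start: joints at [-1.194, 0.321, -0.07, 1.45, 0.023, 1.371, -0.057], TCP at [0.231, 0.608, 0.242] pointing down, gripper open.
Joint ranges: [-2.86, 2.86], [-0.3, 2.09], [-1.38, 1.24], [0.06, 2.45], [-1.56, 4.7], [0.09, 2.05], [-2.69, 2.69]. Speed limits (rad/s): [2.57, 2.57, 3.14, 3.14, 3.14, 3.14, 3.14].

### API

Orientations are given as a rotation vector (axis times angle).
In Python, from bench import ctrl gives the robot as it stands. The module is installed in compiled form; this text tells all that it offers.
- The arm moves only by the shell command python3 -m crank 'ROWS' [OPENING] [FORCE]. ROWS is a JSON object of lists of equal length, an entry for each row: "dp": the shift along the tool's x, y, z in cm, a list of three; "delta_rot": the turn, a rotation vector about the tool's x, y, z in rad, a list of three. In form: {"dp": [[x, y, z], ...], "delta_rot": [[rx, ry, rz], ...]}. A call has exactly 8 rows; each row shifts and turns the commanded pose from where the row before left it, along the tool's axes as they then stand; what a row does not reach is not made up. A row lasts 1/10 s, in which the tool goes at most 50 mm and 8.59 degrees, less where a joint would pass 70% of its speed; a pose out of reach is approached as far as the arm can. A call with a gripper value outside its range is refused whole. OPENING is the finger opening in cm, from 0 to 8.7, set as the call begins (- or left out, the last holds). The fingers move at their own pace and stop on an object; FORCE is the grip in N (left out, the last holds). Time passes only in rows, so rows that do not move let the fingers close, or fill a call up. It gives the time, the measured TCP pose, the force and the opening at its end, in the units of the state.
- ctrl.get_state(): the state, without advancing time (a new reading comes with each control period).
- ctrl.get_image(name): name is "scene" or "top" or "wrist"; returns the picture (384x512x3 uint8, blue, green, red); there is no depth.
- ctrl.camera_info(name): a dict with "camera_matrix" (3x3 intrinsics, pixels), "xyz" and "orientation" of the camera in the world. Camera axes: x right, y down, z forward; pixel columns grow to the right and rows downward; lengths in m; the calibration is good to about 2 mm. A picture is of the moment at which its call begins: read the wrist's pose just before it. camera_info takes no time and is no camera call; for the wrist camera it gives the pose at the moment of the call.
- ctrl.close_job(): hands the job in, once; it reports no verdict.
The state is a dict: "time": time; "joint_positions": joint angles; "qd": joint speeds; "joint_torque": joint torques, N m; "position": TCP position; "tool_rot": TCP orientation; "ft_force": force on the tool from outside, world axes, zero at the start; "torque": the same for the moment, N m; "grip_width": opening from 0.0 (shut) to 1.0 (fully open).
Only numpy, scipy, OpenCV 4.12 (cv2) and the standard library are available. Lean on these libraries where they do the work, as an engineer would, in place of code of your own. Each camera call takes 0.05 s, during which the arm holds its last target.

### The job

Close the sharps container: with the fingertips on the outside of the flap, fold the hinged flap over the opening and press it down until its tongue has snapped in under the retaining lip and stays there when you let go. Do not touch the soiled inner side of the flap, and leave the container and the things around it standing where they are: nothing is to be lifted or knocked about.

Things in the scene. Friction and masses are not known exactly. Their poses are not given: they have to be found in the camera images.
- container: Loose sharps container on the table, 0.7 to 1 kg: yellow box 150 x 190 mm with a flat white lid deck 156 x 196 mm, top at z 126 mm. Origin: centre of the underside; x runs from the flap's hinge to the lip (at the start away from the robot, within 0.7 rad), y along the hinge, z up. Opening in the deck: x -40 to 22, y -36 to 36 mm, with a 4 mm high collar. A few N sideways slide it.
- flap (a joint): Angle of the white flap (rad). 0: level over the opening; pi/2: upright; more: leaning back towards the robot. Starts at 1.45 to 2.0; stops at -0.03 and 2.15. The fold is springy: let go uncaught below about 0.7 rad it springs up again to some 0.75 rad (about 1 N at its end near level). Held by the lip it rests at about 0.01.
- flap_hinge (a point): Middle of the hinge line, at container x -52, y 0, z 134.5 mm; the line runs along container y. Turns with the flap: x from hinge to tongue, z to the flap's outer side (up when shut). The flap is a plate 96 mm wide (y), 3 mm thick (z -1.5 to 1.5), from 4 to 78 mm from the hinge; in its middle a tongue 28 mm wide, as thick, goes on to 88 mm.
- flap_pad (a point): Point in the middle of the flap's outer face, 58 mm from the hinge, a good place to push and press; axes as flap_hinge.
- tongue_tip (a point): Middle of the tongue's end, 88 mm from the hinge, at half thickness.
- flap_inside: Soiled inner side of the flap (facing the opening when shut): a raised plug 56 x 64 mm, 5 mm thick, 16 to 72 mm from the hinge, and a rib 20 mm wide, 2 mm thick, from there to 82 mm under the tongue. Origin and axes as point flap_hinge; the plug is at z -1.5 to -6.5 mm there. The robot must not touch it.
- lip (a joint): Deflection (m) of the springy white retaining lip: 0 at rest, up to 0.008 away from the opening. The tongue pushes it back 4 to 5 mm on its way down, then it springs back over the tongue. This takes a downward press of about 8 to 12 N at flap_pad. It begins near 0.12 rad and snaps home when the flap is pressed to 0.01 rad or below.
- lip_nose (a point): Lower edge of the lip's hook on the opening's side, middle of its width. The lip is an upright leaf 36 mm wide (y) on the deck at container x 38.5 to 43.5 mm, with a sloping hook reaching towards the opening to x 32 mm, so 4 mm over the shut tongue; flat underside at z 137 mm, top at z 147 mm. Axes as the container.
- kidney_dish: Loose stainless kidney dish, about 200 x 95 x 36 mm, beyond the container. Origin: middle of the underside. Leave it alone.
- bottle: Loose white pump bottle, 64 mm diameter, 168 mm high, standing to one side of the container. Origin: centre of the underside. Leave it alone.
- canister: Loose lidded stainless canister, 84 mm diameter, 119 mm high with its knob, standing to the other side of the container. Origin: centre of the underside. Leave it alone.
There are look-alikes about, which are no part of the job. Of the things like the container, leave any that is green; of the rest the larger one is meant.

How it is judged:
By the outcome, as a careful person would: the job done as asked, in the order asked, and still so for the second after the job is handed in, with the robot touching nothing.
It also fails if it takes over 35 s, if anything falls off the work surface, if the arm or the gripper's body presses on something with over 40 N, if the wrist force passes 120 N, or if a joint passes its speed limit or range.

## Working session

There is one attempt and no reset: what is moved stays moved. The work goes in short steps, Python scripts to look and compute and a shell command to move; the robot and the scene stay as the last step left them, time stands still between calls to the robot, and variables do not carry over. Pictures are saved under pics/ and viewed, and the job is handed in when it is done.

```bash
mkdir -p pics; ls
python3 - <<'E'
from bench import ctrl
import cv2
s=ctrl.get_state()
print({k:s[k] for k in('time','position','tool_rot','ft_force','grip_width')},ctrl.nose_length)
for n in('scene','top','wrist'):
    i=ctrl.camera_info(n);print(n,i)
    cv2.imwrite(f'pics/{n}0.png',ctrl.get_image(n))
E
```

```text
pics
{'time': 0.0, 'position': array([0.23052238, 0.6071996 , 0.24046826]), 'tool_rot': array([ 2.58477089e+00,  1.78364277e+00, -2.41168661e-03]), 'ft_force': array([-0.74273523, -0.37179642, -0.09386272]), 'grip_width': 1.0020207901523213} 0.019
scene {'camera_matrix': array([[432.04275876,   0.        , 245.37734343],
       [  0.        , 432.04275876, 190.98518194],
       [  0.        ,   0.        ,   1.        ]]), 'xyz': array([0.91806034, 0.49201546, 0.77381813]), 'orientation': array([-0.97501234, -2.58166316,  0.94455792])}
top {'camera_matrix': array([[369.05319286,   0.        , 253.02494973],
       [  0.        , 369.05319286, 194.7050344 ],
       [  0.        ,   0.        ,   1.        ]]), 'xyz': array([0.38737841, 0.08284799, 0.92620235]), 'orientation': array([-2.11581678,  2.08252248, -0.24025625])}
wrist {'camera_matrix': array([[344.76072639,   0.        , 257.70727179],
       [  0.        , 344.76072639, 194.43065719],
       [  0.        ,   0.        ,   1.        ]]), 'xyz': array([0.16057991, 0.63470236, 0.38326418]), 'orientation': array([2.38829722, 1.6481257 , 0.23084029])}
```

View pics/scene0.png

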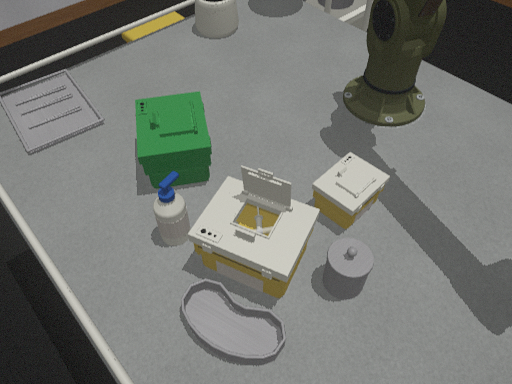

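View pics/top0.png

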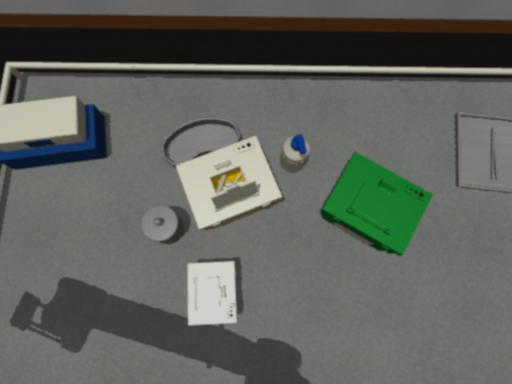

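View pics/wrist0.png

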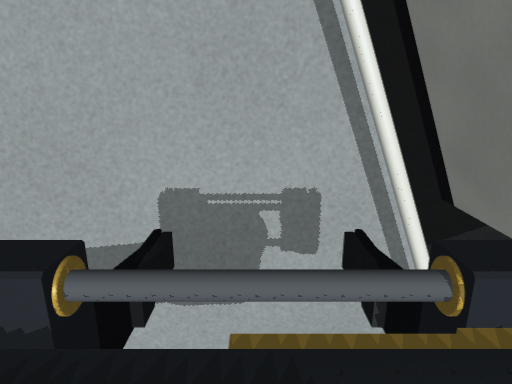

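Candidates, as scene / top pixels:
- Green box at (172,135) / (378,203): excluded by its colour.
- Large yellow box with white deck at (255,230) / (228,182).
- Small yellow box at (350,190) / (212,293).

The large yellow one is meant: not green, and the larger of the rest. Its flap stands up, with the dish, bottle and canister around it. I'll enlarge it to confirm, and measure the deck.

```bash
cat > h.py <<'E'
import numpy as np, cv2
from scipy.spatial.transform import Rotation as R
from bench import ctrl
def ray(n,uv,info=None):
    i=info or ctrl.camera_info(n); K=i['camera_matrix']
    d=R.from_rotvec(i['orientation']).apply(np.linalg.inv(K)@[uv[0],uv[1],1.]); return np.array(i['xyz']),d
def onz(n,uv,z): o,d=ray(n,uv); return o+d*(z-o[2])/d[2]
def proj(n,p):
    i=ctrl.camera_info(n); q=i['camera_matrix']@R.from_rotvec(i['orientation']).inv().apply(np.array(p)-i['xyz']); return q[:2]/q[2]
E
python3 - <<'E'
from h import *
t=cv2.imread('pics/top0.png'); s=cv2.imread('pics/scene0.png')
for n,im,(x,y) in(('top',t,(228,182)),('scene',s,(255,230))):
    hsv=cv2.cvtColor(im,cv2.COLOR_BGR2HSV)
    m=cv2.inRange(im,(150,160,160),(255,255,255)); m[hsv[...,1]>60]=0
    c=[c for c in cv2.findContours(m,0,2)[0] if cv2.pointPolygonTest(c,(x,y),True)>-25 and cv2.contourArea(c)>1500]
    for k in c:
        print(n,cv2.contourArea(k),cv2.approxPolyDP(cv2.convexHull(k),4,True)[:,0].tolist())
        b=cv2.boxPoints(cv2.minAreaRect(k)); W=np.array([onz(n,p,.126) for p in b]);
        if n=='top': print(b.round(1).tolist(),W.round(4).tolist(),np.linalg.norm(np.diff(W,axis=0),axis=1),W.mean(0))
a=cv2.resize(t[120:250,160:310],None,fx=4,fy=4,interpolation=2); cv2.imwrite('pics/topcrop.png',a)
a=cv2.resize(s[160:300,180:330],None,fx=4,fy=4,interpolation=2); cv2.imwrite('pics/scenecrop.png',a)
E
```

```text
top 5685.0 [[255, 136], [280, 196], [199, 228], [177, 165]]
[[174.8000030517578, 165.1999969482422], [257.8999938964844, 134.0], [281.70001220703125, 197.60000610351562], [198.6999969482422, 228.8000030517578]] [[0.6402, 0.2641, 0.126], [0.7186, 0.0766, 0.126], [0.5686, 0.0217, 0.126], [0.4962, 0.2028, 0.126]] [0.2032378  0.15973874 0.1951237 ] [0.60589649 0.14129397 0.126     ]
scene 5520.0 [[227, 176], [319, 210], [287, 276], [188, 234]]
```

View pics/topcrop.png

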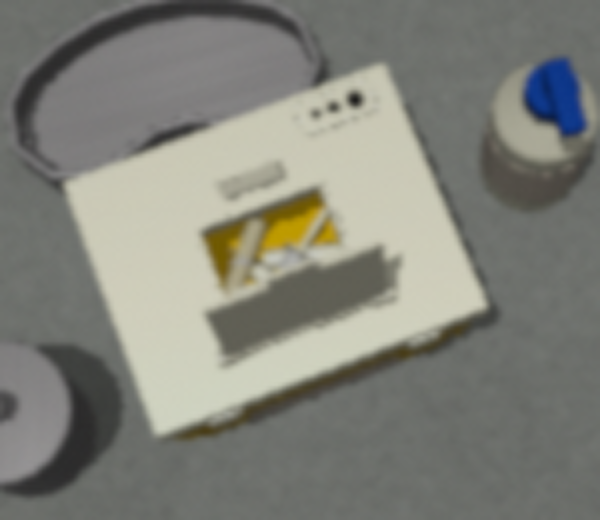

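View pics/scenecrop.png

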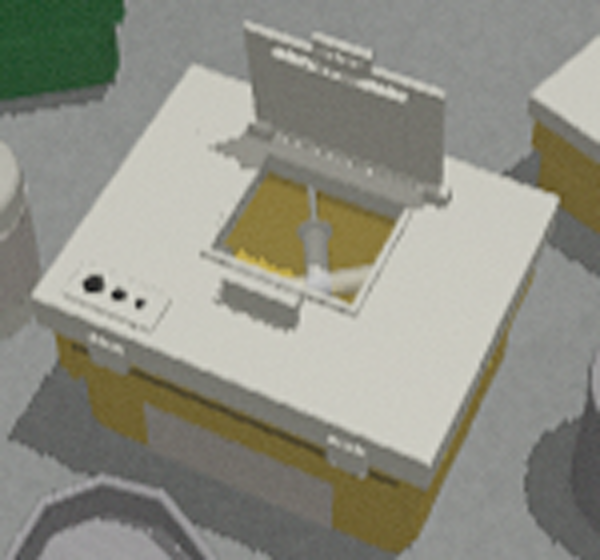

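The crop confirms it: large white deck, yellow body, raised flap with its tongue, and the lip at scene crop (258,300). Next I'll get the pose from deck corners in both views and the flap's corners by triangulation.

Run:
```python
from h import *
T=np.array([(65,183),(388,63),(490,308),(155,437)])/4+[160,120]   # lip-left? far-left, far-right, near-right, near-left
S=np.array([(432,467),(32,297),(195,65),(560,200)])/4+[180,160]
model=np.array([(78,98),(78,-98),(-78,-98),(-78,98)])/1000
for n,P in(('top',T),('scene',S)):
    W=np.array([onz(n,p,.126) for p in P])[:,:2]; print(n,W.round(4).tolist())
    c=W.mean(0); H=(model-model.mean(0)).T@(W-c); th=np.arctan2(H[0,1]-H[1,0],H[0,0]+H[1,1])
    Rm=np.array([[np.cos(th),-np.sin(th)],[np.sin(th),np.cos(th)]]); print(c,th,((W-c)-model@Rm.T).round(4).tolist())
def tri(a,b):
    o1,d1=ray('top',a);o2,d2=ray('scene',b)
    d1/=np.linalg.norm(d1);d2/=np.linalg.norm(d2)
    A=np.array([d1,-d2]).T; k=np.linalg.lstsq(A,o2-o1,rcond=None)[0]
    p,q=o1+k[0]*d1,o2+k[1]*d2; return (p+q)/2,np.linalg.norm(p-q)
def f(t,s): return tri(np.array(t)/4+[160,120],np.array(s)/4+[180,160])
print('lip L,R',f((220,185),(297,312)),f((284,165),(222,287)))
print('flap top L,R',f((207,312),(443,95)),f((384,248),(247,25)))
print('tongue L,R',f((270,277),(372,52)),f((320,260),(315,36)))
```

```text
top [[0.6389, 0.2607], [0.7144, 0.0786], [0.57, 0.02], [0.4951, 0.2026]]
[0.60459446 0.14046994] 0.38882613246492265 [[-0.0007, 0.0], [0.0005, -0.0008], [0.0005, -0.0003], [-0.0002, 0.001]]
scene [[0.6407, 0.2657], [0.7154, 0.0849], [0.5708, 0.0258], [0.4973, 0.2058]]
[0.60605973 0.14555735] 0.3904954789350024 [[-0.0001, -0.0001], [-0.0001, 0.0003], [-0.0004, 0.0006], [0.0007, -0.0007]]
lip L,R (array([0.63565433, 0.17311275, 0.13378054]), np.float64(0.003056296327318065)) (array([0.64965156, 0.13792115, 0.12855946]), np.float64(0.003173633602663846))
flap top L,R (array([0.54641077, 0.16847035, 0.20745999]), np.float64(0.0023612721557005833)) (array([0.58146168, 0.08018495, 0.20640875]), np.float64(0.0012648927719755693))
tongue L,R (array([0.56100398, 0.13734928, 0.22060026]), np.float64(0.004266906572766228)) (array([0.57103957, 0.11261709, 0.21799315]), np.float64(0.0032094801578485825))
```

Both views give the same container: centre about (0.605, 0.143), yaw 0.39, corner residuals under 1 mm. The flap stands at about 1.47 rad, and the hinge works out at (0.557, 0.123, 0.1345). The fold will use closed fingers, with tool x along the hinge and the tool leaning forward. First step is to close the fingers, rise and yaw.

```bash
python3 -m crank '{"dp":[[0,0,-1],[0,0,-1],[0,0,-1],[0,0,-1],[0,0,0],[0,0,0],[0,0,0],[0,0,0]],"delta_rot":[[0,0,-0.12],[0,0,-0.12],[0,0,-0.12],[0,0,-0.12],[0,0,-0.12],[0,0,-0.12],[0,0,-0.03],[0,0,0]]}' 0 20
cat >> h.py <<'E'
C=np.array([.605,.143]);TH=.39
ex=np.array([np.cos(TH),np.sin(TH),0]);ey=np.array([-np.sin(TH),np.cos(TH),0])
def cont(p): d=np.array(p)-[C[0],C[1],0]; return np.array([d@ex,d@ey,d[2]])
def rep():
    s=ctrl.get_state();Rt=R.from_rotvec(s['tool_rot']).as_matrix();p=s['position'];tip=p+.019*Rt[:,2]
    z=Rt[:,2]; print('t',round(s['time'],2),'TCPc',(cont(p)*1000).round(1),'tipc',(cont(tip)*1000).round(1),'phi',round(float(np.arctan2(z@ex,-z[2])),3),'xt in c',[round(float(Rt[:,0]@e),3) for e in(ex,ey,[0,0,1])],'F',[round(float(np.array(s['ft_force'])@e),1) for e in(ex,ey,[0,0,1])],'q',np.round(s['joint_positions'],2),'grip',round(s['grip_width'],2))
    return s,Rt
E
python3 -c "
from h import *
s,Rt=rep()
t=np.array([C[0],C[1],.28])-.116*ex
print((Rt.T@(t-s['position'])*100).round(2))"
```

```text
time: 0.95
position: [0.2307, 0.6075, 0.2812]
tool_rot: [1.755, 2.606, -0.001]
ft_force: [-0.2, 0.2, 0.4]
grip_width: 0.356
t 0.95 TCPc [-169.6  571.9  281.2] tipc [-169.6  571.9  262.2] phi -0.0 xt in c [0.005, 1.0, -0.0] F [-0.1, 0.3, 0.4] q [-1.12  0.31 -0.16  1.39  0.05  1.45  0.67] grip 0.36
[-57.17   5.62   0.14]
```

```bash
python3 -m crank '{"dp":[[-4,0.4,0],[-4.5,0.4,0],[-4.5,0.4,0],[-4.5,0.4,0],[-4.5,0.4,0],[-4.5,0.4,0],[-4.5,0.4,0],[-4.5,0.4,0]],"delta_rot":[[0,0,0],[0,0,0],[0,0,0],[0,0,0],[0,0,0],[0,0,0],[0,0,0],[0,0,0]]}'
python3 -c "
from h import *
s,Rt=rep()
t=np.array([C[0],C[1],.28])-.116*ex
print((Rt.T@(t-s['position'])*100).round(2))"
```

```text
time: 1.75
position: [0.3949, 0.2892, 0.2817]
tool_rot: [-1.756, -2.605, -0.001]
ft_force: [0.8, 1.0, 0.2]
grip_width: 0.005
t 1.75 TCPc [-138.7  215.1  281.7] tipc [-138.7  215.1  262.7] phi 0.001 xt in c [0.005, 1.0, 0.0] F [1.2, 0.6, 0.2] q [-0.76 -0.04  0.07  1.78  0.    1.4   1.27] grip 0.01
[-21.5    2.38   0.16]
```

```bash
python3 -m crank '{"dp":[[-4.3,0.5,0],[-4.3,0.5,0],[-4.3,0.5,0],[-4.3,0.5,0],[-4.3,0.4,0],[0,0,0],[0,0,0],[0,0,0]],"delta_rot":[[0,0,0],[0,0,0],[0,0,0],[0,0,0],[0,0,0],[-0.12,0,0],[-0.12,0,0],[-0.12,0,0]]}'
python3 -c "
from h import *
s,Rt=rep();cv2.imwrite('pics/w1.png',ctrl.get_image('wrist'));cv2.imwrite('pics/s1.png',ctrl.get_image('scene'))"
```

```text
time: 2.55
position: [0.4983, 0.1007, 0.2817]
tool_rot: [1.625, 2.408, 0.445]
ft_force: [-0.3, 0.6, -0.8]
grip_width: 0.005
t 2.55 TCPc [-114.8    1.4  281.7] tipc [-108.     1.4  263.9] phi 0.365 xt in c [0.006, 1.0, 0.001] F [-0.1, 0.7, -0.8] q [-0.54 -0.28  0.28  2.02  0.04  1.03  1.68] grip 0.01
```

View pics/w1.png

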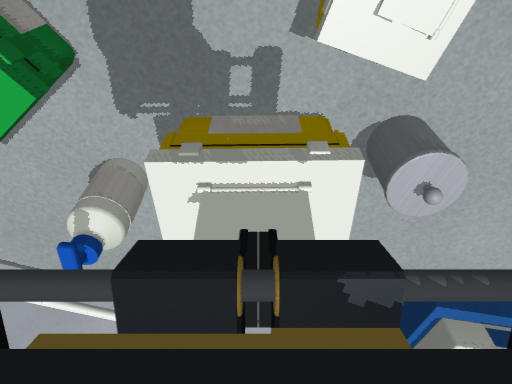

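View pics/s1.png

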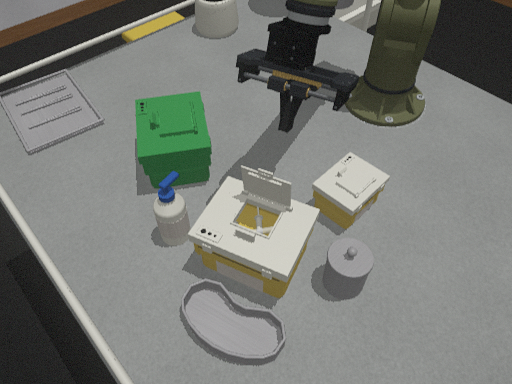

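The gripper is behind the flap with fingers closed (scene tips (287,128), flap (267,187)). Joint 2 is near its limit, so I'll keep φ at about 0.36 and come down behind the flap along tool z.

```bash
python3 -m crank '{"dp":[[-0.1,0,1.2],[0,0,1.2],[0,0,1.2],[0,0,1.2],[0,-0.1,1.2],[0,0,1],[0,0,0],[0,0,0]],"delta_rot":[[0,0,0],[0,0,0],[0,0,0],[0,0,0],[0,0,0],[0,0,0],[0,0,0],[0,0,0]]}'
python3 -c "
from h import *
s,Rt=rep();cv2.imwrite('pics/w2.png',ctrl.get_image('wrist'));a=ctrl.get_image('scene');cv2.imwrite('pics/s2.png',cv2.resize(a[90:290,160:400],None,fx=3,fy=3))"
```

```text
time: 3.45
position: [0.5202, 0.1091, 0.2155]
tool_rot: [1.623, 2.414, 0.439]
ft_force: [1.1, 1.2, 0.1]
grip_width: 0.009
t 3.45 TCPc [-91.3   0.9 215.5] tipc [-84.6   0.9 197.7] phi 0.36 xt in c [0.003, 1.0, -0.0] F [1.5, 0.7, 0.1] q [-0.55 -0.18  0.3   2.08  0.01  0.88  1.71] grip 0.01
```

View pics/s2.png

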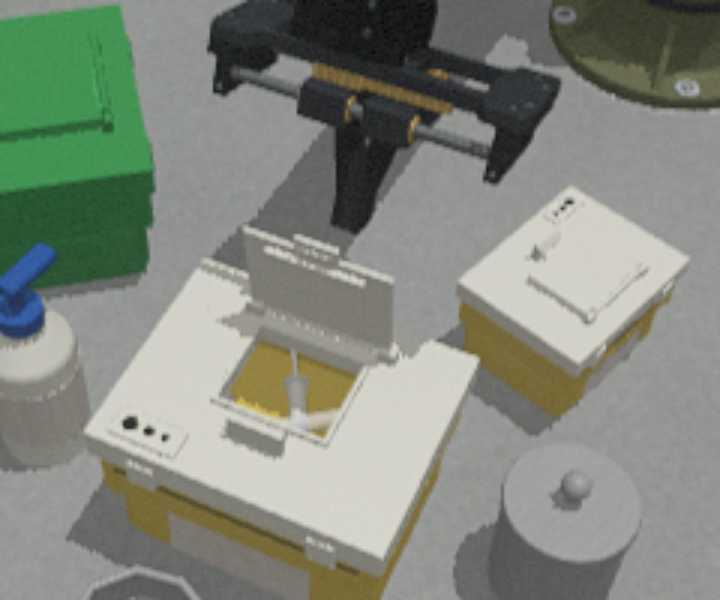

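```bash
cat > plan.py <<'E'
from h import *
import sys
# th list, phi list -> tool-axis increments from the present pose (corner r for phi<th ; flush after)
def tcp(th,phi,r=64,press=0):
    P=np.array([-52+r*np.cos(th)-1.5*np.sin(th),134.5+r*np.sin(th)+1.5*np.cos(th)])
    y=np.array([np.cos(phi),np.sin(phi)]);z=np.array([np.sin(phi),-np.cos(phi)])
    return P-9.5*y-19*z
def plan(ths,phis,r=64):
    s,Rt=rep();c=cont(s['position'])*1000;p=np.array([c[0],c[2]]);z=Rt[:,2];ph=float(np.arctan2(z@ex,-z[2]))
    for t,f in zip(ths,phis):
        q=tcp(t,f,r);d=q-p;y=np.array([np.cos(ph),np.sin(ph)]);zz=np.array([np.sin(ph),-np.cos(ph)])
        print(round(t,2),'TCP',q.round(1),'dp y,z cm',round(d@y/10,2),round(d@zz/10,2),'rx',round(-(f-ph),3)); p=q;ph=f
E
python3 -c "
from plan import *
plan([1.6,1.5,1.4,1.3,1.2,1.1,1.0,.9,.8],[.36]*9)"
```

```text
t 3.55 TCPc [-91.1   0.8 216.4] tipc [-84.3   0.8 198.6] phi 0.361 xt in c [0.003, 1.0, -0.0] F [0.5, -0.1, -0.0] q [-0.55 -0.18  0.3   2.07  0.01  0.88  1.71] grip 0.01
1.6 TCP [-71.  212.9] dp y,z cm 1.76 1.04 rx 0.001
1.5 TCP [-64.6 212.9] dp y,z cm 0.6 0.22 rx -0.0
1.4 TCP [-58.2 212.3] dp y,z cm 0.57 0.28 rx -0.0
1.3 TCP [-51.9 211. ] dp y,z cm 0.54 0.34 rx -0.0
1.2 TCP [-45.8 209.1] dp y,z cm 0.51 0.39 rx -0.0
1.1 TCP [-39.9 206.7] dp y,z cm 0.46 0.44 rx -0.0
1.0 TCP [-34.3 203.6] dp y,z cm 0.42 0.48 rx -0.0
0.9 TCP [-29. 200.] dp y,z cm 0.37 0.52 rx -0.0
0.8 TCP [-24.1 195.9] dp y,z cm 0.31 0.56 rx -0.0
```

```bash
python3 -m crank '{"dp":[[0,0.6,0.35],[0,0.6,0.35],[0,0.55,0.35],[0,0.3,0.1],[0,0.3,0.1],[0,0.3,0.15],[0,0.3,0.15],[0,0,0]],"delta_rot":[[0,0,0],[0,0,0],[0,0,0],[0,0,0],[0,0,0],[0,0,0],[0,0,0],[0,0,0]]}'
python3 -c "
from plan import *
a=ctrl.get_image('scene');cv2.imwrite('pics/s3.png',cv2.resize(a[90:290,160:400],None,fx=3,fy=3))
plan([1.3,1.2,1.1,1.0,.9,.8],[.36]*6)"
```

```text
time: 4.35
position: [0.551, 0.1217, 0.2115]
tool_rot: [1.623, 2.414, 0.439]
ft_force: [0.0, 0.7, 0.1]
grip_width: 0.005
t 4.4 TCPc [-58.2   0.8 211.5] tipc [-51.6   0.8 193.7] phi 0.36 xt in c [0.003, 1.0, 0.0] F [-0.0, 0.7, 0.1] q [-0.56 -0.1   0.31  2.02 -0.03  0.86  1.73] grip 0.01
1.3 TCP [-51.9 211. ] dp y,z cm 0.58 0.27 rx -0.0
1.2 TCP [-45.8 209.1] dp y,z cm 0.51 0.39 rx -0.0
1.1 TCP [-39.9 206.7] dp y,z cm 0.46 0.44 rx -0.0
1.0 TCP [-34.3 203.6] dp y,z cm 0.42 0.48 rx -0.0
0.9 TCP [-29. 200.] dp y,z cm 0.37 0.52 rx -0.0
0.8 TCP [-24.1 195.9] dp y,z cm 0.31 0.56 rx -0.0
```

View pics/s3.png

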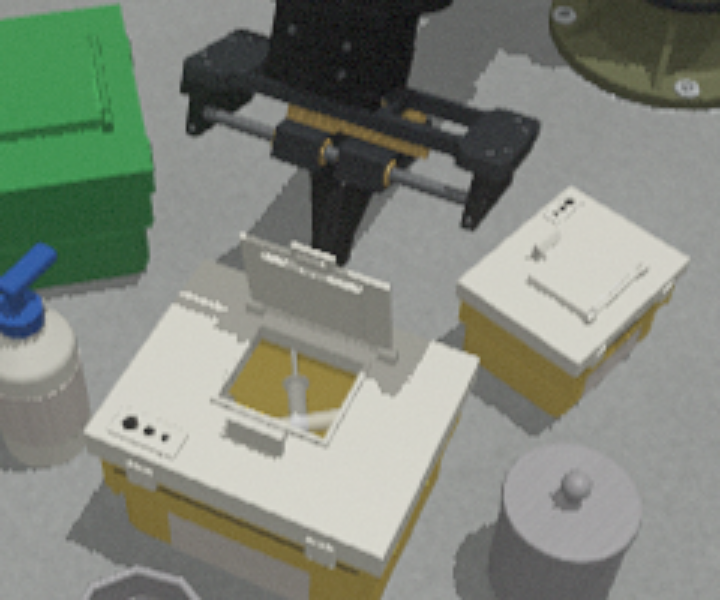

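The flap has begun to turn (tongue now at crop (318,250)), with almost no force. Continuing along the arc and shifting 3 mm towards the flap's middle.

```bash
python3 -m crank '{"dp":[[0,0.3,0.15],[0,0.3,0.15],[0,0.25,0.2],[0,0.25,0.2],[0,0.23,0.22],[0,0.23,0.22],[0,0.21,0.24],[0,0.21,0.24]],"delta_rot":[[0,0,0],[0,0,0],[0,0,0],[0,0,0],[0,0,0],[0,0,0],[0,0,0],[0,0,0]]}'
python3 -c "
from plan import *
plan([.9,.8,.7,.6],[.36]*4)"
```

```text
time: 5.2
position: [0.5734, 0.1308, 0.2033]
tool_rot: [1.623, 2.414, 0.439]
ft_force: [-1.3, 0.1, 0.0]
grip_width: 0.008
t 5.2 TCPc [-33.8   0.8 203.3] tipc [-27.1   0.7 185.5] phi 0.36 xt in c [0.003, 1.0, 0.0] F [-1.2, 0.5, 0.0] q [-0.56 -0.04  0.32  1.98 -0.05  0.84  1.74] grip 0.01
0.9 TCP [-29. 200.] dp y,z cm 0.34 0.48 rx 0.0
0.8 TCP [-24.1 195.9] dp y,z cm 0.31 0.56 rx -0.0
0.7 TCP [-19.6 191.3] dp y,z cm 0.26 0.59 rx -0.0
0.6 TCP [-15.6 186.3] dp y,z cm 0.2 0.61 rx -0.0
```

```bash
python3 -m crank '{"dp":[[0,0.18,0.24],[0,0.17,0.24],[0,0.15,0.28],[0,0.15,0.28],[0,0.13,0.3],[0,0.13,0.3],[0,0.1,0.3],[0,0.1,0.3]],"delta_rot":[[0,0,0],[0,0,0],[0,0,0],[0,0,0],[0,0,0],[0,0,0],[0,0,0],[0,0,0]]}'
python3 -c "
from plan import *
a=ctrl.get_image('scene');cv2.imwrite('pics/s4.png',cv2.resize(a[90:290,160:400],None,fx=3,fy=3))
plan([.5,.4,.3,.2,.1,.02],[.36,.36,.28,.2,.1,.02])"
```

```text
time: 6.0
position: [0.5903, 0.1378, 0.1862]
tool_rot: [1.622, 2.414, 0.44]
ft_force: [-1.6, 0.8, 0.9]
grip_width: 0.006
t 6.05 TCPc [-15.5   0.7 185.8] tipc [ -8.8   0.7 168. ] phi 0.36 xt in c [0.003, 1.0, -0.0] F [-0.0, 0.4, 0.1] q [-0.56  0.02  0.32  1.96 -0.08  0.81  1.76] grip 0.01
0.5 TCP [-12.1 180.9] dp y,z cm 0.14 0.57 rx -0.0
0.4 TCP [ -9.2 175.2] dp y,z cm 0.07 0.64 rx -0.0
0.3 TCP [ -5.7 170.5] dp y,z cm 0.16 0.57 rx 0.08
0.2 TCP [ -2.7 165.4] dp y,z cm 0.15 0.57 rx 0.08
0.1 TCP [  0.2 160.3] dp y,z cm 0.18 0.55 rx 0.1
0.02 TCP [  2.1 156.1] dp y,z cm 0.15 0.44 rx 0.08
```

View pics/s4.png

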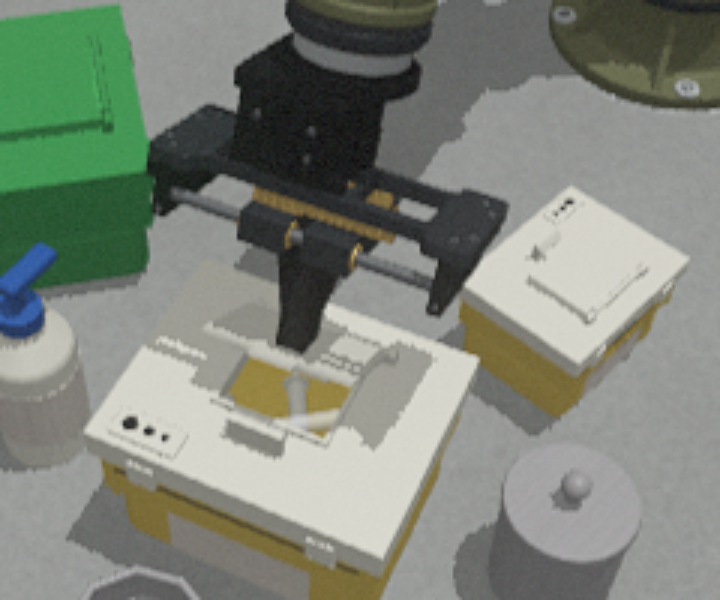

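The flap is folded to about 0.6 rad, and the fingertips are on its outer face near the middle (crop (295,345)). The container hasn't moved. Continuing, bringing the tool upright as the flap comes level.

```bash
python3 -m crank '{"dp":[[0,0.08,0.28],[0,0.06,0.28],[0,0.05,0.32],[0,0.04,0.32],[0,0.1,0.3],[0,0.1,0.28],[0,0.1,0.28],[0,0.1,0.28]],"delta_rot":[[0,0,0],[0,0,0],[0,0,0],[0,0,0],[0.04,0,0],[0.04,0,0],[0.04,0,0],[0.04,0,0]]}'
python3 -c "
from plan import *
plan([.15,.1,.05,.0,-.03],[.15,.1,.05,.02,.0])"
```

```text
time: 6.85
position: [0.6028, 0.1426, 0.1661]
tool_rot: [1.685, 2.507, 0.249]
ft_force: [-0.7, -0.8, 1.6]
grip_width: 0.001
t 6.85 TCPc [ -2.2   0.4 166.1] tipc [  1.6   0.4 147.4] phi 0.198 xt in c [0.003, 1.0, -0.0] F [-0.9, -0.5, 1.6] q [-0.56  0.17  0.33  1.82 -0.1   0.97  1.77] grip 0.0
0.15 TCP [ -1.2 162.9] dp y,z cm 0.04 0.33 rx 0.048
0.1 TCP [  0.2 160.3] dp y,z cm 0.1 0.27 rx 0.05
0.05 TCP [  1.4 157.7] dp y,z cm 0.1 0.27 rx 0.05
0.0 TCP [  2.1 154.8] dp y,z cm 0.06 0.29 rx 0.03
-0.03 TCP [  2.5 153.1] dp y,z cm 0.04 0.17 rx 0.02
```

```bash
python3 -m crank '{"dp":[[0,0.05,0.16],[0,0.05,0.16],[0,0.06,0.14],[0,0.06,0.14],[0,0.06,0.14],[0,0.06,0.14],[0,0,0.1],[0,0,0]],"delta_rot":[[0.025,0,0],[0.025,0,0],[0.025,0,0],[0.025,0,0],[0.025,0,0],[0.025,0,0],[0.02,0,0],[0.02,0,0]]}'
python3 -c "
from plan import *
plan([.05,.0,-.03],[0,0,.0])
a=ctrl.get_image('scene');cv2.imwrite('pics/s5.png',cv2.resize(a[90:290,160:400],None,fx=3,fy=3))"
```

```text
time: 7.65
position: [0.6075, 0.1446, 0.1572]
tool_rot: [1.749, 2.603, 0.013]
ft_force: [1.1, 0.6, 2.1]
grip_width: 0.004
t 7.65 TCPc [  2.9   0.6 157.2] tipc [  3.1   0.6 138.2] phi 0.01 xt in c [0.003, 1.0, -0.0] F [1.2, 0.1, 2.1] q [-0.55  0.32  0.33  1.65 -0.11  1.19  1.77] grip 0.0
0.05 TCP [  2.3 158.2] dp y,z cm -0.06 -0.1 rx 0.01
0.0 TCP [  2.5 155. ] dp y,z cm 0.02 0.32 rx 0
-0.03 TCP [  2.5 153.1] dp y,z cm 0.0 0.19 rx -0.0
```

View pics/s5.png

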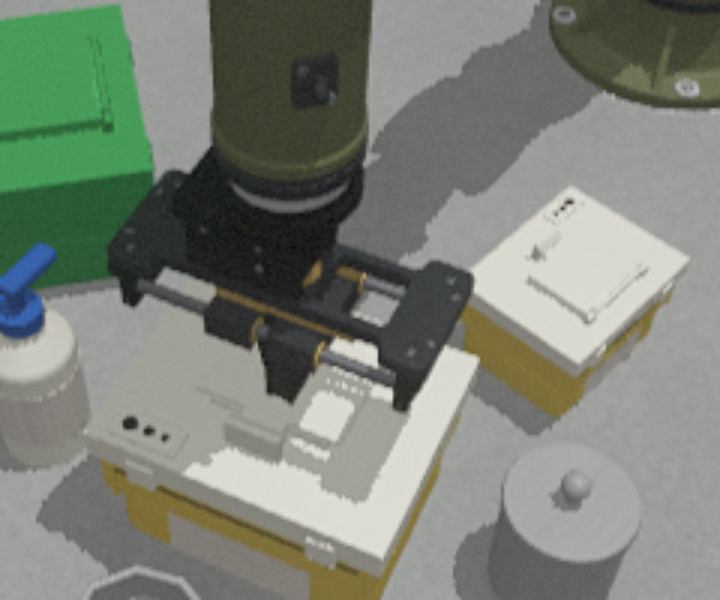

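The flap is nearly level and the tongue has reached the lip. Now pressing straight down in small steps, watching the force.

```bash
python3 -m crank '{"dp":[[0,0,0.06],[0,0,0.06],[0,0,0.06],[0,0,0.06],[0,0,0],[0,0,0],[0,0,0],[0,0,0]],"delta_rot":[[0,0,0],[0,0,0],[0,0,0],[0,0,0],[0,0,0],[0,0,0],[0,0,0],[0,0,0]]}'
python3 -c "
from plan import *
rep()"
```

```text
time: 8.5
position: [0.6068, 0.1445, 0.1544]
tool_rot: [1.75, 2.603, 0.012]
ft_force: [0.1, 0.0, 0.4]
grip_width: 0.008
t 8.5 TCPc [  2.2   0.7 154.4] tipc [  2.4   0.7 135.4] phi 0.01 xt in c [0.003, 1.0, 0.0] F [0.1, -0.0, 0.4] q [-0.55  0.32  0.33  1.65 -0.11  1.18  1.77] grip 0.01
```

```bash
python3 -m crank '{"dp":[[0,0,0.05],[0,0,0.05],[0,0,0.05],[0,0,0],[0,0,0],[0,0,0],[0,0,0],[0,0,0]],"delta_rot":[[0,0,0],[0,0,0],[0,0,0],[0,0,0],[0,0,0],[0,0,0],[0,0,0],[0,0,0]]}'
python3 -c "
from plan import *
rep()"
```

```text
time: 9.3
position: [0.6069, 0.1445, 0.1539]
tool_rot: [1.75, 2.603, 0.013]
ft_force: [-2.6, -0.9, 7.0]
grip_width: 0.003
t 9.3 TCPc [  2.3   0.7 153.9] tipc [  2.5   0.7 134.9] phi 0.01 xt in c [0.003, 1.0, 0.0] F [-2.8, 0.2, 7.0] q [-0.55  0.32  0.33  1.65 -0.11  1.18  1.77] grip 0.0
```

```bash
python3 -m crank '{"dp":[[0,0,0.05],[0,0,0.05],[0,0,0.05],[0,0,0],[0,0,0],[0,0,0],[0,0,0],[0,0,0]],"delta_rot":[[0,0,0],[0,0,0],[0,0,0],[0,0,0],[0,0,0],[0,0,0],[0,0,0],[0,0,0]]}'
python3 -c "
from plan import *
rep()
a=ctrl.get_image('scene');cv2.imwrite('pics/s6.png',cv2.resize(a[190:270,200:320],None,fx=6,fy=6,interpolation=2))"
```

```text
time: 10.1
position: [0.6069, 0.1445, 0.1537]
tool_rot: [1.75, 2.603, 0.014]
ft_force: [-4.3, -0.5, 12.2]
grip_width: 0.006
t 10.1 TCPc [  2.3   0.7 153.7] tipc [  2.5   0.7 134.7] phi 0.01 xt in c [0.003, 1.0, 0.001] F [-4.2, 1.2, 12.2] q [-0.55  0.32  0.33  1.65 -0.11  1.18  1.77] grip 0.01
```

View pics/s6.png

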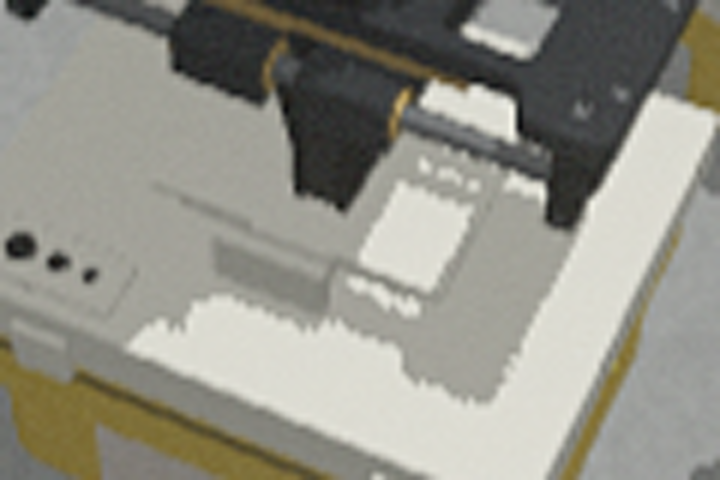

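```bash
python3 -m crank '{"dp":[[0,-0.03,0.05],[0,-0.03,0.05],[0,-0.03,0.05],[0,-0.03,0.05],[0,0,0],[0,0,0],[0,0,0],[0,0,0]],"delta_rot":[[0,0,0],[0,0,0],[0,0,0],[0,0,0],[0,0,0],[0,0,0],[0,0,0],[0,0,0]]}'
python3 -c "
from plan import *
rep()"
```

```text
time: 10.95
position: [0.6069, 0.1444, 0.1535]
tool_rot: [1.749, 2.602, 0.018]
ft_force: [-3.3, -0.3, 18.3]
grip_width: 0.003
t 10.95 TCPc [  2.3   0.6 153.5] tipc [  2.5   0.6 134.5] phi 0.013 xt in c [0.003, 1.0, 0.001] F [-3.2, 1.0, 18.3] q [-0.55  0.32  0.33  1.65 -0.11  1.17  1.77] grip 0.0
```

At 18 N the fingertip stays at z 134.5, which is where the outer face sits at the −0.03 stop (134.4). So the tongue should be home. Releasing slowly and watching whether the flap follows.

```bash
python3 -m crank '{"dp":[[0,0,-0.15],[0,0,-0.2],[0,0,-0.2],[0,0,-0.4],[0,0,-0.6],[0,0,-1],[0,0,-1],[0,0,-1]],"delta_rot":[[0,0,0],[0,0,0],[0,0,0],[0,0,0],[0,0,0],[0,0,0],[0,0,0],[0,0,0]]}'
python3 -c "
from plan import *
rep()
a=ctrl.get_image('scene');cv2.imwrite('pics/s7.png',cv2.resize(a[190:270,200:320],None,fx=6,fy=6,interpolation=2))"
```

```text
time: 11.75
position: [0.6057, 0.1439, 0.1962]
tool_rot: [1.749, 2.602, 0.014]
ft_force: [-0.1, 0.1, 0.2]
grip_width: 0.006
t 11.75 TCPc [  1.    0.6 196.2] tipc [  1.2   0.6 177.2] phi 0.011 xt in c [0.003, 1.0, -0.0] F [-0.1, 0.1, 0.2] q [-0.55  0.28  0.34  1.61 -0.1   1.26  1.76] grip 0.01
```

View pics/s7.png

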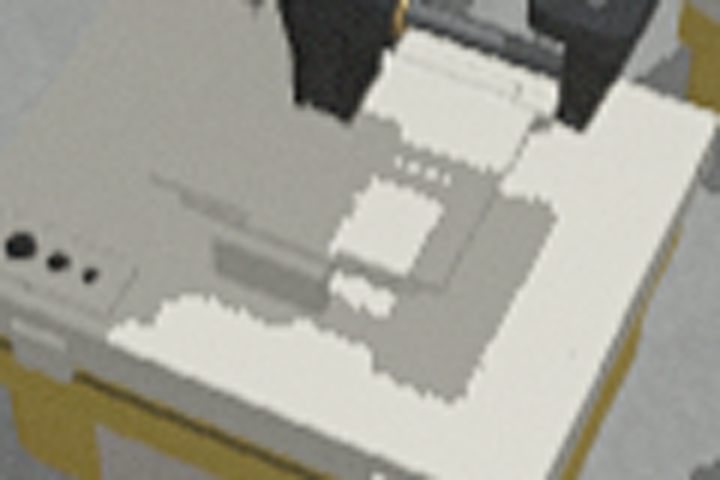

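The flap stays level with the fingers 40 mm clear: its front edge lies along (155,180)–(440,290), with the lip over it at (270,270). I'll retreat up and back, then check everything.

```bash
python3 -m crank '{"dp":[[0,0,-2],[0,0,-2],[0,-1,-2],[0,-2,-2],[0,-3,0],[0,-3,0],[0,-2,0],[0,0,0]],"delta_rot":[[0,0,0],[0,0,0],[0,0,0],[0,0,0],[0,0,0],[0,0,0],[0,0,0],[0,0,0]]}'
python3 - <<'E'
from plan import *
rep()
a=ctrl.get_image('scene');b=ctrl.get_image('top');cv2.imwrite('pics/s8f.png',a);cv2.imwrite('pics/t8f.png',b)
cv2.imwrite('pics/s8.png',np.hstack([cv2.resize(a[160:300,180:330],(450,420),interpolation=2),cv2.resize(b[120:250,160:310],(346,300),interpolation=2)][:1]))
cv2.imwrite('pics/t8.png',cv2.resize(b[110:250,130:320],None,fx=4,fy=4,interpolation=2))
for n,i0,i1,box in(('scene',cv2.imread('pics/scene0.png'),a,None),('top',cv2.imread('pics/top0.png'),b,None)):
    d=(cv2.absdiff(i0,i1).max(2)>60).astype(np.uint8)
    for k in cv2.findContours(d,0,2)[0]:
        if cv2.contourArea(k)>40: print(n,cv2.boundingRect(k))
E
```

```text
time: 12.6
position: [0.5015, 0.101, 0.2749]
tool_rot: [1.751, 2.602, 0.015]
ft_force: [-0.3, 0.5, -0.1]
grip_width: 0.006
t 12.6 TCPc [-111.7    0.5  274.9] tipc [-111.5    0.5  255.9] phi 0.011 xt in c [0.004, 1.0, 0.001] F [-0.1, 0.5, -0.1] q [-0.59 -0.01  0.34  1.76 -0.    1.38  1.71] grip 0.01
scene (233, 192, 56, 38)
scene (367, 33, 7, 21)
scene (429, 0, 12, 10)
scene (369, 0, 12, 27)
scene (225, 0, 125, 137)
top (228, 371, 17, 13)
top (10, 278, 215, 91)
top (207, 261, 57, 80)
top (173, 90, 185, 294)
```

View pics/s8.png

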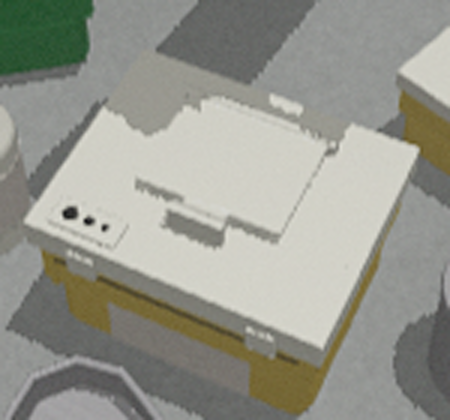

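View pics/t8.png

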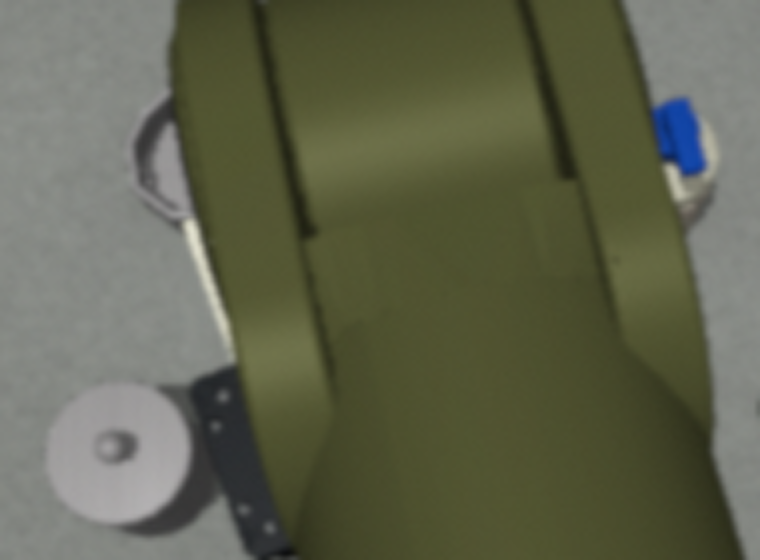

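The scene view shows the flap shut, with the tongue under the lip at crop (195,222). Nothing differs from the first picture except the flap region and the arm with its shadow. The top view is blocked by the arm. The robot touches nothing, so I'm handing in.

```bash
python3 -c "
from bench import ctrl
print(ctrl.close_job())"
```

```text
the job is handed in; nothing more can be done
None
```

I closed the flap of the large yellow sharps container and handed the job in after about 12.7 s. With closed fingertips on the flap's outer face, I folded it over along its arc. I then pressed it down with about 18 N until it reached its stop.

- **Snapped in:** the flap stayed level with the tongue under the lip, both right after release and about 0.9 s later. I did not see the snap itself: the force read 0.4 N, then rose to 18 N against the stop. The evidence is the fingertip height there (134.5 mm against 134.4 expected) and the flap staying shut.
- **Nothing knocked about:** comparing the first and last scene pictures, only the flap area and the arm with its shadow had changed. The container, dish, bottle and canister showed no movement.
- **Not confirmed:** the arm blocked the last top view, so the closing check rests on the scene camera alone. The two cameras also disagreed by about 5 mm sideways on where the container stood; I worked from a point between them.

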